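Hang the gas detector and uncap the test-gas cylinder beside it

ROBOT

A 6-joint arm with a two-finger parallel gripper is mounted at the origin on the work surface; the furniture and walls round the work are solid. World frame = base frame: x ahead of the robot, y to its left, z up, the work surface at z = 0. Lengths are in m, angles in rad, forces in N, time in s.
With the tool pointing down it reaches from about 0.3 to 0.95 m from the base axis. Payload 3.1 kg.
Tool frame: the origin (TCP) lies at the very end of the fingers, on their centre line; the grasp point (between the pads) lies 19 mm behind it (robot.tcp_to_grasp is the distance from the TCP to the grasp point, in m); z points along the fingers, y is the line along which they close (so a half turn about z gives the same grasp; the last joint's range is limited). The gripper opens to 85 mm and grips with 20 to 120 N. Pads are 22 mm wide; open, the fingers measure 114 mm over their backs; the gripper's body (76 mm by 85 mm) begins 54 mm behind the grasp point. The pads swing forward as they close: fully open they stand 13 mm farther back than shut.
Start: joints at [-0.07, 0.308, 1.634, -0, 1.2, -0.07], TCP at [0.625, -0, 0.231] pointing down, gripper open.
Joint ranges: [-3.06, 3.06], [-0.79, 1.96], [0.05, 2.63], [-1.19, 4.34], [0.05, 2.64], [-2.94, 2.94]. Speed limits (rad/s): [2.79, 2.79, 3.14, 3.14, 3.14, 3.14].

INTERFACE

Orientations are given as a rotation vector (axis times angle).
In Python, from cell import robot, snapshot, calibration, ticket gives the robot as it stands.
- The arm moves only by the shell command python3 -m handwheel 'ROWS' [FORCE]. ROWS is JSON, a list of rows, each a list of 3 entries, a list of its own where there are three numbers: the shift along the tool's x, y, z in mm, then the turn, a rotation vector about the tool's x, y, z in rad, then the closure, from -1 (fully open) to 1 (shut). A call has 1 to 5 rows; each row is the pose to reach, as a shift and turn from the pose commanded when the call began, along the tool's axes at that moment; what a row does not reach only later rows make up. A row lasts 1/12 s, in which the tool goes at most 41.7 mm and 7.16 degrees, less where a joint would pass 70% of its speed; a pose out of reach is approached as far as the arm can. A call with a gripper value outside its range is refused whole. The fingers move at their own pace and stop on an object; FORCE is the grip in N (left out, the last holds). Time passes only in rows, so rows that repeat a pose let the fingers close. It gives the time, the measured TCP pose, the force, the opening and the grip force at its end, in the units of the state.
- robot.sense(): the state, without advancing time (a new reading comes with each control period).
- snapshot(name): name is "scene" or "side" or "wrist"; returns the picture (420x560x3 uint8, red, green, blue); there is no depth.
- calibration(name): a dict with "intrinsics" (3x3 intrinsics, pixels), "origin" and "attitude" of the camera in the world; the wrist camera has in their place "tool_from_camera" (4x4, takes a point from camera to tool coordinates, whose origin is the TCP and whose axes are the flange's). Camera axes: x right, y up, looking along -z (the intrinsics and any distortion apply to the point x, -y, -z); pixel columns grow to the right and rows downward; lengths in m; the calibration is good to about 2 mm. A picture is of the moment at which its call begins: read the wrist's pose just before it. calibration takes no time and is no camera call.
- ticket.finish_job(): hands the job in; it is judged then, once.
The state is a dict: "clock": time; "joint_positions": joint angles; "qvel": joint speeds; "joint_efforts": joint torques, N m; "ee_pos": TCP position; "orientation": TCP orientation; "contact_force": force on the tool from outside, world axes, zero at the start; "ft_torque": the same for the moment, N m; "finger_gap": opening from 0.0 (shut) to 1.0 (fully open); "grip_force": force on a finger pad.
Only numpy, scipy, OpenCV 4.12 (cv2) and the standard library are available. Lean on these libraries where they do the work, as an engineer would, in place of code of your own. Each camera call takes 0.05 s, during which the arm holds its last target. There are 200 camera calls.

TASK

Get the fire-scene gas detector ready for its gas test: hang it by its carrying handle on the hook of the stand and let go of it, then unscrew the cap of the cylinder that stands next to the hook stand. Flammable gas has a left-hand thread and air a right-hand one and nothing shows which this is, so try to loosen the cap one way and, if it will not come off, the other way. Finish while still holding that cap level, lifted clear above its cylinder, with the detector still hanging and the other cylinder left capped.

Things in the scene. Friction and masses are not known exactly. Their poses are not given: they have to be found in the camera images.
- detector: Black gas detector standing upright, body 34 (x) x 58 (y) x 80 mm with a fixed carrying handle on top, 0.18 to 0.36 kg. Origin: centre of its underside; z up; display on its -x side. Handle: level bar along its y, 12 mm thick (x), 60 mm long, from 112 to 132 mm above the underside; under it a window 32 mm high (80 to 112 mm) and 46 mm wide, open along x.
- handle (a point): Centre of the underside of the detector's handle bar (the face that rests on the hook), 112 mm above the detector's underside.
- hook_stand: Hook stand, fixed, beside the left or right end of the rack: round foot 84 mm across, bent steel rod 8 mm thick. Origin: centre of the foot's underside. The rod rises to 172 mm above the origin, runs out along the stand's -x (roughly towards the robot), dropping a little to the hook, and ends upturned: tip 88 mm out and 174 mm high.
- hook (a point): The hook's saddle: top of the rod at its lowest point just behind the upturned end, 164 mm above the desk, 68 mm out along -x from the stand's origin. Axes as the stand's. A handle bar laid across the rod here stays hung.
- rack: Steel base 90 (x) x 220 (y) x 10 mm, fixed, with two equal light-grey gas cylinders 62 mm across clamped upright 110 mm apart, one on its +y (left) side, one on its -y (right) side. Origin: centre of its underside.
- seat_left (a point): Centre of the flat top of the left (+y) cylinder, 112 mm above the desk, on the cylinder's axis: the left cap's lower rim sits here. The valve neck, 29 mm high, rises from here inside the cap.
- seat_right (a point): The same for the right (-y) cylinder and the right cap.
- cap_left: Grey knurled screw cap on the left cylinder, 50 mm across, 40 mm high, 0.06 kg. Origin: centre of its rim. Short coarse thread; one cylinder is left-handed (loosens clockwise from above), the other right-handed. Screwed home: the tightening way it stops within 0.1 rad. Turned 0.9 to 1.3 rad the loosening way (no rise; stop at 1.5) it lifts straight off; before that it cannot.
- cap_right: The same cap on the right cylinder, with the other hand of thread. Either cap turns easily (under 0.2 N m) the loosening way and stands against a solid stop the tightening way, where the fingers slip or the twist at the wrist rises.
- tape_wide: Roll of yellowish packing tape lying flat, 97 mm across, 48 mm high, beside the end of the rack where the hook stand is not. Leave it alone.
- marker_tent: Folded yellow number marker, 71 x 70 x 91 mm, standing at the left front. Leave it alone.
There are look-alikes about, which are no part of the job. Leave any red look-alike of the cap_right alone.

How it is judged:
By the outcome, as a careful person would: the job done as asked, in the order asked, and still so for the second after the job is handed in, while the arm keeps its last pose, push and grip.
It also fails if it takes over 48 s, if anything falls off the work surface, if the arm or the gripper's body presses on something with over 40 N, if the wrist force passes 120 N, or if a joint passes its speed limit or range.

## Working session

There is one attempt and no reset: what is moved stays moved. The work goes in short steps, Python scripts to look and compute and a shell command to move; the robot and the scene stay as the last step left them, time stands still between calls to the robot, and variables do not carry over. Pictures are saved under pics/ and viewed, at most 10 in all, crops included, and the job is handed in when it is done.

```bash
mkdir -p pics; ls; python3 - <<'E'
from cell import robot,snapshot,calibration
import cv2,numpy as np
np.set_printoptions(precision=4,suppress=True)
for n in ("scene","side","wrist"):
    if n=="wrist": s=robot.sense();print(s)
    cv2.imwrite(f"pics/{n}0.png",snapshot(n)[:,:,::-1]);print(n,calibration(n))
a=[cv2.imread(f"pics/{n}0.png") for n in("scene","side")]
E
```

```text
pics
scene {'intrinsics': array([[523.5903,   0.    , 272.226 ],
       [  0.    , 523.5903, 215.2207],
       [  0.    ,   0.    ,   1.    ]]), 'origin': array([ 0.0234, -0.7656,  1.0022]), 'attitude': array([ 0.793 , -0.2551, -0.5579])}
side {'intrinsics': array([[442.535 ,   0.    , 291.5513],
       [  0.    , 442.535 , 207.1797],
       [  0.    ,   0.    ,   1.    ]]), 'origin': array([ 0.761 , -0.7778,  0.8778]), 'attitude': array([0.8205, 0.1026, 0.2277])}
{'clock': 0.1, 'joint_positions': array([-0.0697,  0.3089,  1.6351, -0.    ,  1.1997, -0.0697]), 'qvel': array([-0.0007, -0.003 , -0.0032, -0.0006, -0.0011,  0.0007]), 'joint_efforts': array([  0.0001, -41.6405, -27.7645,  -0.0001,   0.004 ,   0.    ]), 'ee_pos': array([0.6242, 0.    , 0.2301]), 'orientation': array([-2.2204, -2.2203,  0.0022]), 'contact_force': array([0.6045, 0.7026, 0.6652]), 'ft_torque': array([ 0.0022,  0.0471, -0.0049]), 'grip_force': 0.0, 'finger_gap': 0.9958080928140082}
wrist {'intrinsics': array([[342.3099,   0.    , 271.4723],
       [  0.    , 342.3099, 203.2737],
       [  0.    ,   0.    ,   1.    ]]), 'tool_from_camera': array([[ 0.0003,  0.9564,  0.2922,  0.0752],
       [ 1.    , -0.0003,  0.0001,  0.0001],
       [ 0.0002,  0.2922, -0.9564, -0.1425],
       [ 0.    ,  0.    ,  0.    ,  1.    ]])}
```

View pics/scene0.png

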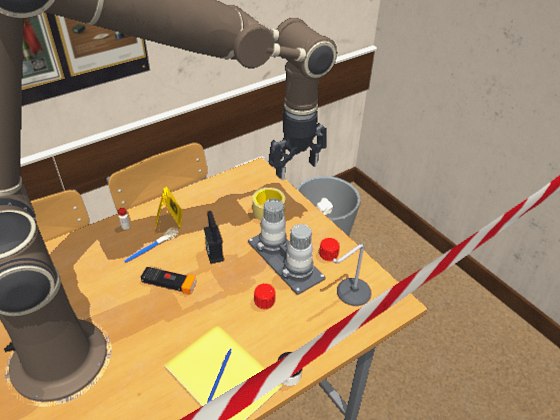

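View pics/side0.png

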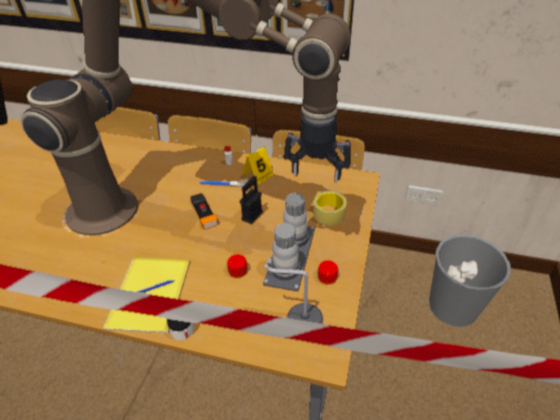

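The hook stand is at the right end (scene ~(355,290), side ~(305,315)). The detector is at scene (214,240), side (251,202). The two red caps flank the rack. I'll enlarge both views.

```bash
python3 - <<'E'
import cv2
a=cv2.imread("pics/scene0.png")[180:310,190:390]; cv2.imwrite("pics/sc.png",cv2.resize(a,None,fx=4,fy=4,interpolation=2))
a=cv2.imread("pics/side0.png")[165:335,220:370]; cv2.imwrite("pics/sd.png",cv2.resize(a,None,fx=3.5,fy=3.5,interpolation=2))
E
```

```text
(no output)
```

View pics/sc.png

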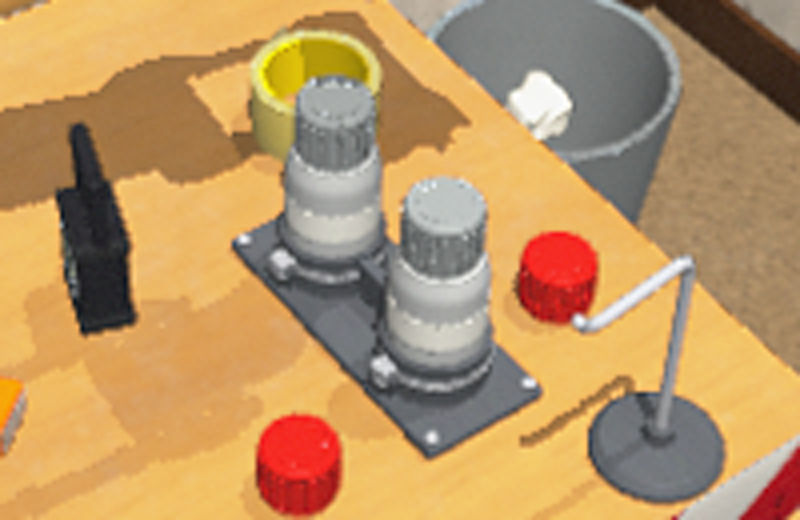

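View pics/sd.png

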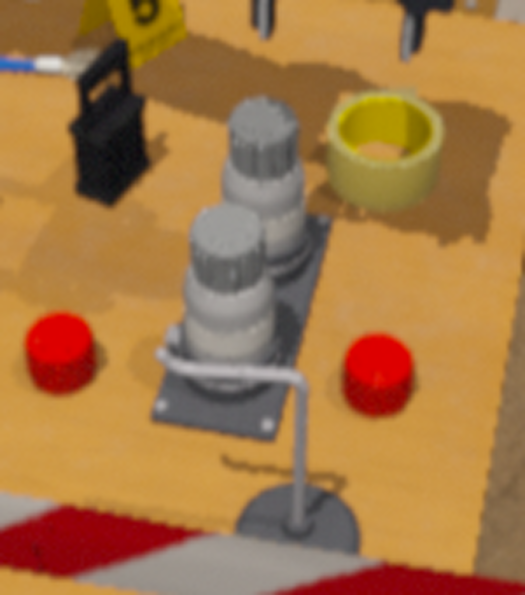

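Crop positions read: right cap top at sc (446,207) and sd (228,230), left cap top at sc (337,102) and sd (264,120), hook tip at sc (580,321) and sd (163,352). The handle top runs sc (77,127) to (97,188) and sd (80,75) to (124,43).

```bash
cat > h.py <<'E'
import numpy as np
from cell import robot,snapshot,calibration
from scipy.spatial.transform import Rotation as R
np.set_printoptions(precision=4,suppress=True)
def ray(n,u,v,s=None):
    c=calibration(n);K=c["intrinsics"]
    d=np.array([(u-K[0,2])/K[0,0],-(v-K[1,2])/K[1,1],-1])
    if n=="wrist":
        T=c["tool_from_camera"];A=R.from_rotvec(s["orientation"])
        return s["ee_pos"]+A.apply(T[:3,3]),A.apply(T[:3,:3]@d)
    return c["origin"],R.from_rotvec(c["attitude"]).apply(d)
def atz(n,u,v,z,s=None):
    o,d=ray(n,u,v,s); return o+d*(z-o[2])/d[2]
def tri(rs):
    M=0;b=0
    for o,d in rs:
        d=d/np.linalg.norm(d);P=np.eye(3)-np.outer(d,d);M=M+P;b=b+P@o
    return np.linalg.solve(M,b)
E
python3 - <<'E'
from h import *
f=lambda p:("scene",190+p[0]/4,180+p[1]/4)
g=lambda p:("side",220+p[0]/3.5,165+p[1]/3.5)
for n,a,b,z in [("capR",(446,207),(228,230),.152),("capL",(337,102),(264,120),.152),("tip",(580,321),(163,352),.174),("corner",(688,262),(300,376),.170),("foot",(657,440),(297,528),.01),("redfar",(560,255),(378,358),.04),("rednear",(300,440),(60,338),.04),
 ("hA",(77,127),(124,43),.132),("hB",(97,188),(80,75),.132)]:
    print(n,atz(*f(a),z)[:2],atz(*g(b),z)[:2],tri([ray(*f(a)),ray(*g(b))]))
for p in [(85,333),(132,322)]: print("bot sc",atz(*f(p),0))
for p in [(80,190),(110,203),(147,162)]: print("bot sd",atz(*g(p),0))
E
```

```text
capR [ 0.5697 -0.0987] [ 0.5752 -0.0961] [ 0.5739 -0.0928  0.1466]
capL [0.5684 0.0109] [0.5728 0.0144] [0.5718 0.0165 0.1481]
tip [ 0.5637 -0.2248] [ 0.5688 -0.2223] [ 0.5675 -0.2201  0.1691]
corner [ 0.6437 -0.2211] [ 0.65   -0.2175] [ 0.6491 -0.2151  0.1641]
foot [ 0.6481 -0.2187] [ 0.6504 -0.2142] [ 0.6501 -0.2154  0.0082]
redfar [ 0.6764 -0.0861] [ 0.6788 -0.0861] [ 0.6785 -0.0838  0.037 ]
rednear [ 0.4551 -0.1192] [ 0.4582 -0.1216] [ 0.4567 -0.1174  0.0359]
hA [0.4353 0.0982] [0.4427 0.0969] [0.4392 0.1064 0.1238]
hB [0.419  0.0447] [0.4221 0.0527] [0.4215 0.051  0.1295]
bot sc [0.407  0.0561 0.    ]
bot sc [0.4367 0.0477 0.    ]
bot sd [0.4083 0.0619 0.    ]
bot sd [0.4365 0.0534 0.    ]
bot sd [ 0.4516  0.1066 -0.    ]
```

```bash
python3 -m handwheel '[[[15,-38,0],[0,0,0.06],-1],[[31,-78,0],[0,0,0.12],-1],[[46,-116,0],[0,0,0.18],-1],[[62,-155,0],[0,0,0.24],-1],[[77,-194,0],[0,0,0.29],-1]]' 60
python3 -m handwheel '[[[0,0,0],[0,0,0],-1],[[0,0,0],[0,0,0],-1],[[0,0,0],[0,0,0],-1]]'
python3 - <<'E'
from h import *
import cv2
s=robot.sense();print(s["ee_pos"],s["orientation"],s["finger_gap"])
cv2.imwrite("pics/w1.png",cv2.resize(snapshot("wrist")[:,:,::-1],(800,600)))
E
```

```text
clock: 0.57
ee_pos: [0.43, 0.077, 0.2306]
orientation: [-2.522, -1.872, 0.001]
contact_force: [0.2, 1.7, -0.3]
finger_gap: 0.998
grip_force: 0.0
clock: 0.82
ee_pos: [0.4328, 0.0766, 0.2318]
orientation: [2.517, 1.878, 0.003]
contact_force: [1.2, 0.4, 0.2]
finger_gap: 1.0
grip_force: 0.0
[0.4328 0.0766 0.2318] [2.5171 1.8776 0.0026] 0.9999029215824481
```

View pics/w1.png

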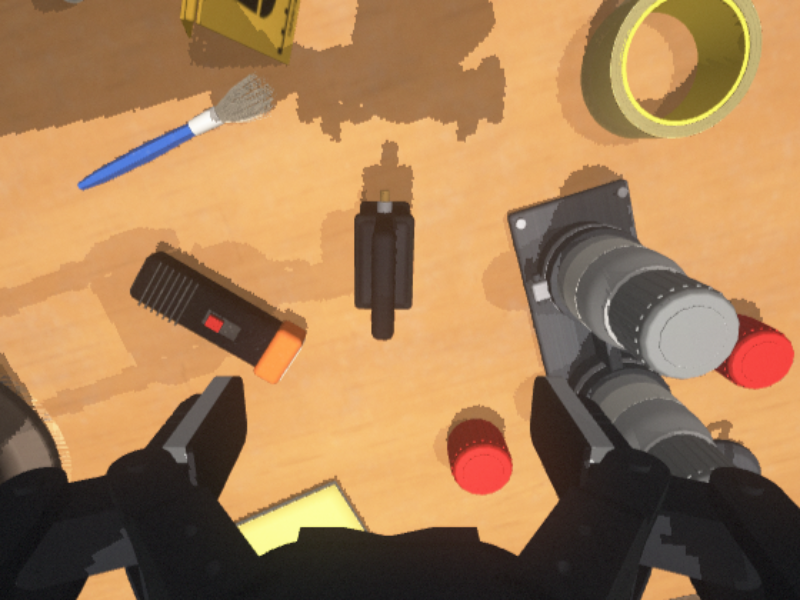

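The wrist view shows the detector yaw-aligned. Its handle is centred at column ~383, its near top end is at row 338, and the body top spans rows 203–307 and columns 355–413.

```bash
python3 - <<'E'
from h import *
s=robot.sense();A=R.from_rotvec(s["orientation"])
for n,u,v,z in [("handle near",383,338,.132),("handle far",384,222,.132),("b",355,307,.08),("b",413,307,.08),("b",355,215,.08),("b",413,215,.08)]:
    p=atz("wrist",u*.7,v*.7,z,s);print(n,p,"tool",A.inv().apply(p-s["ee_pos"])*1000)
E
```

```text
handle near [0.424  0.0527 0.132 ] tool [-25.5171  -2.6866  99.9877]
handle far [0.4424 0.1121 0.132 ] tool [ 36.6319  -2.0287 100.0283]
b [0.4064 0.0576 0.08  ] tool [-25.8531 -21.0121 151.9455]
b [0.4418 0.0471 0.08  ] tool [-25.866   15.8882 152.0303]
b [0.4242 0.1133 0.08  ] tool [ 32.5859 -19.8851 151.9849]
b [0.4576 0.1033 0.08  ] tool [ 32.5866  14.9933 152.065 ]
```

```bash
python3 -m handwheel '[[[24,-2,20],[0,0,0],-1],[[24,-2,55],[0,0,0],-1],[[24,-2,90],[0,0,0],-1],[[24,-2,115],[0,0,0],-0.6],[[24,-2,124],[0,0,0],-0.3]]' 70
python3 -m handwheel '[[[0,0,0],[0,0,0],0.2],[[0,0,0],[0,0,0],1],[[0,0,0],[0,0,0],1],[[0,0,0],[0,0,0],1],[[0,0,0],[0,0,0],1]]'
python3 -m handwheel '[[[0,0,0],[0,0,0],1],[[0,0,0],[0,0,0],1],[[0,0,0],[0,0,0],1],[[0,0,0],[0,0,0],1]]'
```

```text
clock: 1.28
ee_pos: [0.4355, 0.0994, 0.1035]
orientation: [-2.517, -1.874, 0.009]
contact_force: [0.5, 0.0, -0.4]
finger_gap: 0.753
grip_force: 0.0
clock: 1.7
ee_pos: [0.4389, 0.1005, 0.1093]
orientation: [2.519, 1.876, 0.006]
contact_force: [-0.4, 1.2, 4.4]
finger_gap: 0.121
grip_force: 69.2
clock: 2.03
ee_pos: [0.4388, 0.1006, 0.1093]
orientation: [2.518, 1.876, 0.006]
contact_force: [-1.3, 0.5, 6.8]
finger_gap: 0.12
grip_force: 69.5
```

```bash
python3 -m handwheel '[[[0,0,-15],[0,0,0],1],[[0,0,-45],[0,0,0],1],[[0,0,-75],[0,0,0],1],[[0,0,-105],[0,0,0],1],[[0,0,-125],[0,0,0],1]]'
python3 -m handwheel '[[[0,0,0],[0,0,-0.1],1],[[0,0,0],[0,0,-0.2],1],[[0,0,0],[0,0,-0.3],1],[[0,0,0],[0,0,-0.36],1],[[0,0,0],[0,0,-0.36],1]]'
python3 - <<'E'
from h import *
s=robot.sense();A=R.from_rotvec(s["orientation"])
off=np.array([.020,0,0]) # grip offset along tool x
for p in [(.44,-.222,.26),(.581,-.222,.26)]:
    t=np.array(p)+A.apply(off); t[2]=.235
    print(s["ee_pos"],A.as_matrix()[:,0],A.inv().apply(t-s["ee_pos"])*1000)
E
```

```text
clock: 2.45
ee_pos: [0.4379, 0.1002, 0.2351]
orientation: [2.517, 1.876, 0.005]
contact_force: [1.2, -0.8, -2.7]
finger_gap: 0.126
grip_force: 68.7
clock: 2.87
ee_pos: [0.4365, 0.1, 0.232]
orientation: [-2.141, -2.299, 0.001]
contact_force: [-0.1, 0.8, -2.6]
finger_gap: 0.123
grip_force: 68.7
[0.4365 0.1    0.232 ] [-0.0711  0.9975 -0.0002] [-301.4449  -19.3523   -2.9132]
[0.4365 0.1    0.232 ] [-0.0711  0.9975 -0.0002] [-311.4663  121.2911   -2.9567]
```

```bash
python3 -m handwheel '[[[-25,-10,0],[0,0,0],1],[[-58,-19,0],[0,0,0],1],[[-92,-19,0],[0,0,0],1],[[-126,-19,0],[0,0,0],1],[[-160,-19,0],[0,0,0],1]]'
python3 -m handwheel '[[[-34,0,0],[0,0,0],1],[[-68,0,0],[0,0,0],1],[[-102,0,0],[0,0,0],1],[[-130,10,0],[0,0,0],1],[[-144,28,0],[0,0,0],1]]'
python3 -m handwheel '[[[-3,25,0],[0,0,0],1],[[-5,45,0],[0,0,0],1],[[-5,60,0],[0,0,0],1],[[-5,60,0],[0,0,0],1],[[-5,60,0],[0,0,0],1]]'
python3 - <<'E'
from h import *
import cv2
s=robot.sense();print(s["ee_pos"],s["orientation"],s["finger_gap"])
w=cv2.resize(snapshot("wrist")[:,:,::-1],(560,420))
d=cv2.resize(snapshot("side")[200:350,200:350,::-1],(600,600),interpolation=2)
cv2.imwrite("pics/w2.png",w);cv2.imwrite("pics/d2.png",d)
cv2.imwrite("pics/c2.png",np.hstack([cv2.resize(w,(453,340)),cv2.resize(d,(340,340))]))
E
```

```text
clock: 3.28
ee_pos: [0.4286, -0.062, 0.2322]
orientation: [2.143, 2.297, 0.0]
contact_force: [0.0, 0.6, -3.1]
finger_gap: 0.122
grip_force: 68.7
clock: 3.7
ee_pos: [0.4659, -0.2059, 0.2319]
orientation: [-2.148, -2.292, 0.004]
contact_force: [0.7, -0.0, -2.1]
finger_gap: 0.123
grip_force: 68.8
clock: 4.12
ee_pos: [0.5272, -0.2031, 0.2315]
orientation: [-2.142, -2.296, 0.001]
contact_force: [-1.1, 0.5, -3.5]
finger_gap: 0.122
grip_force: 68.8
[ 0.5272 -0.2031  0.2315] [-2.1417 -2.2961  0.0015] 0.12163038681542197
```

View pics/c2.png

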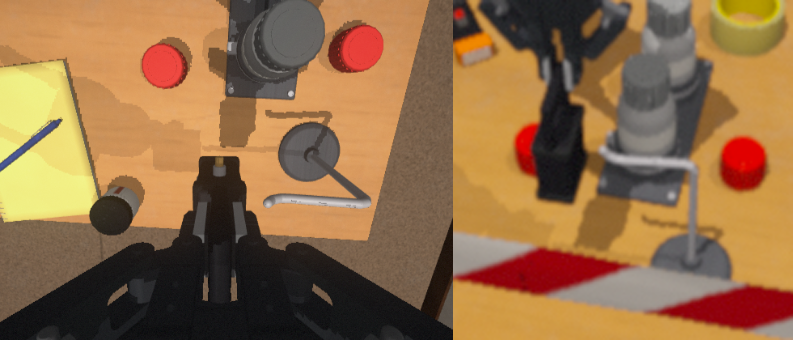

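The wrist view shows the rod cleanly, with its tip near (334,251) and corner near (452,251) in full pixels. I'll enlarge it once.

```bash
python3 - <<'E'
import cv2
cv2.imwrite("pics/w2c.png",cv2.resize(cv2.imread("pics/w2.png")[150:340,210:470],None,fx=3,fy=3,interpolation=2))
E
```

```text
(no output)
```

View pics/w2c.png

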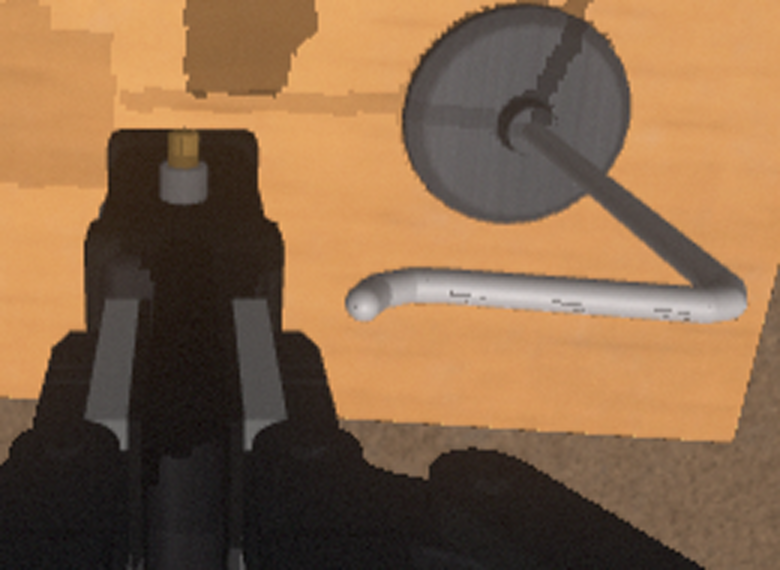

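In the crop the tip is at (362,304), the saddle at about (410,284), the corner at (722,300) and the foot centre at (517,112).

```bash
python3 - <<'E'
from h import *
s=dict(robot.sense());A=R.from_rotvec(s["orientation"])
for n,u,v,z in [("tip",362,304,.172),("saddle",410,284,.162),("corner",722,300,.170),("foot",517,112,.01),("body far L",112,131,.207),("body far R",254,131,.207)]:
    p=atz("wrist",210+u/3,150+v/3,z,s);print(n,p,"tool",A.inv().apply(p-s["ee_pos"])*1000)
E
```

```text
tip [ 0.5656 -0.2191  0.172 ] tool [-18.8897  38.2634  59.4547]
saddle [ 0.5779 -0.2179  0.162 ] tool [-18.6371  50.6511  69.4274]
corner [ 0.6436 -0.2135  0.17  ] tool [-18.7671 116.4844  61.281 ]
foot [ 0.6482 -0.2119  0.01  ] tool [-17.6604 121.5374 221.2711]
body far L [ 0.5121 -0.1746  0.207 ] tool [ 29.2062 -12.1045  24.6056]
body far R [ 0.536  -0.1729  0.207 ] tool [29.2287 11.8413 24.5524]
```

```bash
python3 -m handwheel '[[[1,18,0],[0,0,0],1],[[3,38,0],[0,0,0],1],[[3,54,0],[0,0,0],1],[[3,54,20],[0,0,0],1],[[3,54,40],[0,0,0],1]]'
python3 -m handwheel '[[[0,0,8],[0,0,0],1],[[0,0,16],[0,0,0],1],[[0,0,22],[0,0,0],1],[[0,0,24],[0,0,0],1],[[0,0,24],[0,0,0],1]]'
python3 - <<'E'
from h import *
import cv2
print(robot.sense()["ee_pos"])
a=cv2.resize(snapshot("side")[200:320,230:350,::-1],(390,390),interpolation=2)
b=cv2.resize(snapshot("scene")[190:310,270:390,::-1],(390,390),interpolation=2)
cv2.imwrite("pics/c3.png",np.hstack([a,b]))
E
```

```text
clock: 4.63
ee_pos: [0.5619, -0.1947, 0.1941]
orientation: [-2.116, -2.267, 0.044]
contact_force: [-29.2, 3.1, 1.4]
finger_gap: 0.124
grip_force: 106.1
clock: 5.05
ee_pos: [0.5813, -0.1965, 0.168]
orientation: [-2.142, -2.298, -0.0]
contact_force: [-0.6, -0.1, -3.0]
finger_gap: 0.119
grip_force: 75.3
[ 0.5813 -0.1965  0.168 ]
```

View pics/c3.png

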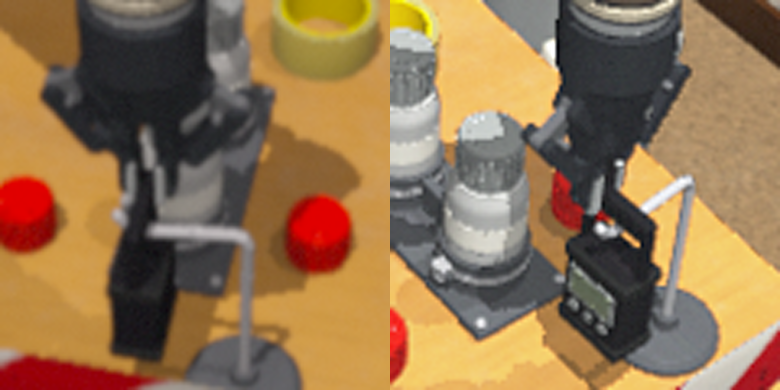

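The hook tip seems to be through the handle window, though the body brushed the tip on the way, so I'll check the detector's pose from this view. In the right half, the front-face bottom corners are at about (562,312) and (612,357), and the bar's near end top is at about (655,243).

```bash
python3 - <<'E'
from h import *
f=lambda u,v:("scene",270+(u-390)/3.25,190+v/3.25)
g=lambda u,v:("side",230+u/3.25,200+v/3.25)
for n,u,v,z in [("bot near -x",612,357,.06),("bot far -x",562,312,.06),("bot near +x",652,333,.06),("top near -x",618,278,.14),("top near +x",660,262,.14),("bar near end",655,243,.19),("tip",606,230,.174)]: print(n,atz(*f(u,v),z))
for n,u,v,z in [("bot -x near",112,353,.06),("bot +x near",162,357,.06),("top -x near",113,290,.14),("top +x near",165,293,.14),("tip",120,216,.174)]: print("side",n,atz(*g(u,v),z))
s=robot.sense();print(s["orientation"],s["contact_force"],s["ft_torque"])
E
```

```text
bot near -x [ 0.5681 -0.2478  0.06  ]
bot far -x [ 0.564  -0.1971  0.06  ]
bot near +x [ 0.605  -0.2471  0.06  ]
top near -x [ 0.567  -0.2432  0.14  ]
top near +x [ 0.5994 -0.248   0.14  ]
bar near end [ 0.5738 -0.264   0.19  ]
tip [ 0.5653 -0.2276  0.174 ]
side bot -x near [ 0.5672 -0.2498  0.06  ]
side bot +x near [ 0.6006 -0.2448  0.06  ]
side top -x near [ 0.5734 -0.2563  0.14  ]
side top +x near [ 0.6058 -0.2508  0.14  ]
side tip [ 0.5702 -0.2244  0.174 ]
[2.1412 2.297  0.0008] [-0.3329 -0.3001 -2.6864] [ 0.0515 -0.057   0.0228]
```

The detector is upright, centred at about (0.585, -0.219), with the rod in its window. I'll lower it until the hook carries it.

```bash
python3 -m handwheel '[[[0,0,2],[0,0,0],1],[[0,0,4],[0,0,0],1],[[0,0,5],[0,0,0],1],[[0,0,5],[0,0,0],1]]' 30
python3 -m handwheel '[[[0,0,1],[0,0,0],1],[[0,0,2],[0,0,0],1],[[0,0,2],[0,0,0],1]]'
```

```text
clock: 5.48
ee_pos: [0.5817, -0.1967, 0.1638]
orientation: [2.141, 2.297, 0.001]
contact_force: [0.8, 0.5, -1.1]
finger_gap: 0.12
grip_force: 75.7
clock: 5.73
ee_pos: [0.5821, -0.1968, 0.1631]
orientation: [2.141, 2.296, 0.001]
contact_force: [-1.9, 0.8, 5.9]
finger_gap: 0.12
grip_force: 76.6
```

```bash
python3 -m handwheel '[[[0,0,-1],[0,0,0],0.7],[[0,0,-1],[0,0,0],0.6],[[0,0,-1],[0,0,0],0.5],[[0,0,-1],[0,0,0],0.4],[[0,0,-1],[0,0,0],0.4]]'
python3 -m handwheel '[[[0,0,-4],[0,0,0],0.4],[[0,0,-12],[0,0,0],0.4],[[0,0,-25],[0,0,0],0.4],[[0,0,-50],[0,0,0],0.4],[[0,0,-75],[0,0,0],0.2]]'
python3 - <<'E'
from h import *
import cv2
s=robot.sense();print(s["ee_pos"],s["contact_force"])
a=cv2.resize(snapshot("side")[200:320,230:350,::-1],(390,390),interpolation=2)
b=cv2.resize(snapshot("scene")[190:310,270:390,::-1],(390,390),interpolation=2)
cv2.imwrite("pics/c4.png",np.hstack([a,b]))
E
```

```text
clock: 6.15
ee_pos: [0.581, -0.1965, 0.162]
orientation: [-2.142, -2.298, 0.0]
contact_force: [-0.5, 0.2, 0.2]
finger_gap: 0.301
grip_force: 0.0
clock: 6.57
ee_pos: [0.5807, -0.1964, 0.2383]
orientation: [-2.142, -2.297, 0.001]
contact_force: [0.3, -0.2, 0.5]
finger_gap: 0.396
grip_force: 0.0
[ 0.5807 -0.1964  0.2383] [ 0.3462 -0.1868  0.4843]
```

View pics/c4.png

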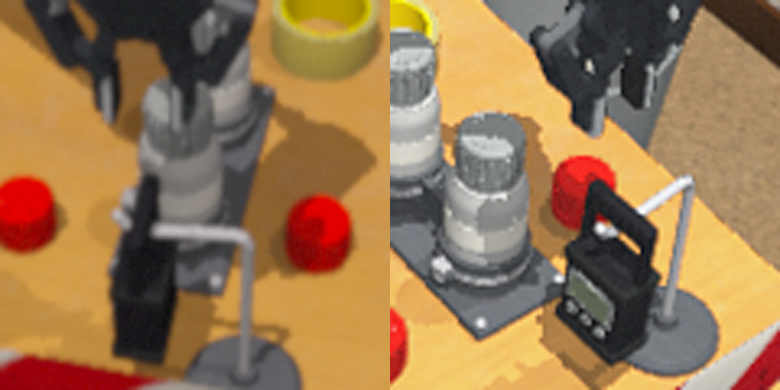

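The detector hangs freely, with the rod through its window. Now I'll go above the right cap and look from there.

```bash
python3 -m handwheel '[[[20,0,0],[0,0,0],-0.3],[[50,-2,0],[0,0,0],-1],[[80,-2,0],[0,0,0],-1],[[100,-2,0],[0,0,0],-1],[[100,-2,0],[0,0,0],-1]]'
python3 -m handwheel '[[[0,0,0],[0,0,0],-1],[[0,0,0],[0,0,0],-1]]'
python3 - <<'E'
from h import *
import cv2
s=robot.sense();print(s["ee_pos"],s["orientation"])
w=snapshot("wrist")[:,:,::-1];cv2.imwrite("pics/w5.png",cv2.resize(w,(800,600)))
E
```

```text
clock: 7.08
ee_pos: [0.5716, -0.0933, 0.2376]
orientation: [-2.138, -2.3, -0.002]
contact_force: [0.5, 0.0, 0.2]
finger_gap: 0.997
grip_force: 0.0
clock: 7.25
ee_pos: [0.5724, -0.0974, 0.2377]
orientation: [2.141, 2.297, -0.0]
contact_force: [-0.3, -0.8, -0.7]
finger_gap: 0.999
grip_force: 0.0
[ 0.5724 -0.0974  0.2377] [ 2.141   2.2975 -0.0003]
```

View pics/w5.png

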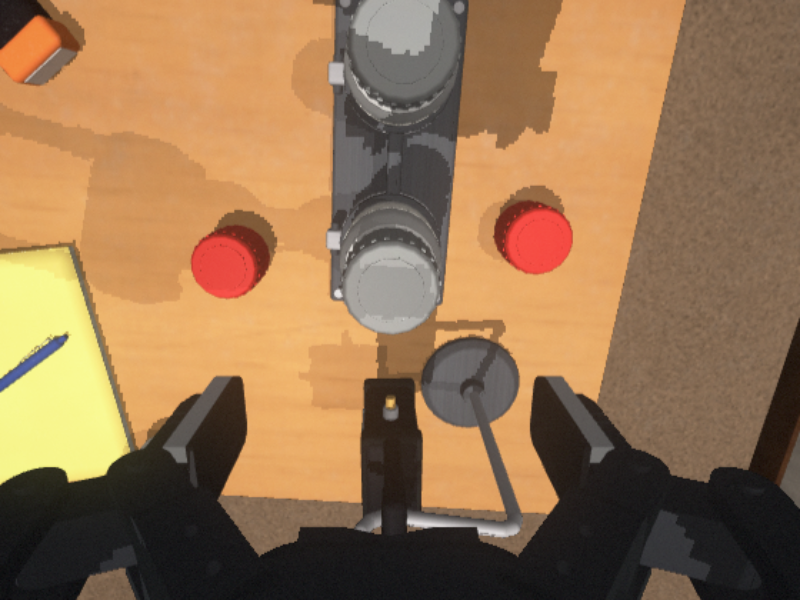

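The right cap's top circle is centred at about (391,286) with radius ~47. The detector hangs level on the hook at lower centre.

```bash
python3 - <<'E'
from h import *
s=robot.sense();A=R.from_rotvec(s["orientation"])
for u,v in [(391,286),(344,286),(438,286)]:
    p=atz("wrist",u*.7,v*.7,.152,s);print(p,A.inv().apply(p-s["ee_pos"])*1000)
print(s["joint_positions"])
E
```

```text
[ 0.5736 -0.09    0.152 ] [ 7.7249  1.655  85.6028]
[ 0.5508 -0.0916  0.152 ] [  7.7213 -21.2008  85.5897]
[ 0.5964 -0.0884  0.152 ] [ 7.7285 24.5128 85.616 ]
[-0.2438  0.2173  1.7351 -0.0006  1.1884 -0.3131]
```

```bash
python3 -m handwheel '[[[5,1,15],[0,0,0],-1],[[5,1,45],[0,0,0],-1],[[5,1,75],[0,0,0],-1],[[5,1,100],[0,0,0],-1],[[5,1,116],[0,0,0],-1]]' 60
python3 -m handwheel '[[[0,0,0],[0,0,0],-1],[[0,0,0],[0,0,0],0.2],[[0,0,0],[0,0,0],0.4],[[0,0,0],[0,0,0],1],[[0,0,0],[0,0,0],1]]'
python3 -m handwheel '[[[0,0,0],[0,0,0],1],[[0,0,0],[0,0,0],1],[[0,0,0],[0,0,0],1]]'; python3 -c "
from h import *
s=robot.sense();print(s['ft_torque'],s['ee_pos'])"
```

```text
clock: 7.72
ee_pos: [0.571, -0.0928, 0.1182]
orientation: [-2.142, -2.294, 0.004]
contact_force: [0.6, -0.7, -0.1]
finger_gap: 1.005
grip_force: 0.0
clock: 8.13
ee_pos: [0.5742, -0.0926, 0.1238]
orientation: [2.141, 2.295, 0.002]
contact_force: [-0.5, -0.1, 0.2]
finger_gap: 0.545
grip_force: 61.4
clock: 8.38
ee_pos: [0.5743, -0.0926, 0.1237]
orientation: [2.14, 2.295, 0.002]
contact_force: [-1.6, -1.0, 5.1]
finger_gap: 0.543
grip_force: 62.2
[-0.1527  0.3223 -0.083 ] [ 0.5743 -0.0926  0.1237]
```

```bash
python3 -m handwheel '[[[0,0,0],[0,0,-0.06],1],[[0,0,0],[0,0,-0.12],1],[[0,0,0],[0,0,-0.18],1],[[0,0,0],[0,0,-0.24],1],[[0,0,0],[0,0,-0.24],1]]'
python3 -c "
from h import *
s=robot.sense();print(s['ft_torque'],s['ee_pos'],s['joint_positions'])"
```

```text
clock: 8.8
ee_pos: [0.5733, -0.0908, 0.1238]
orientation: [-1.861, -2.529, -0.006]
contact_force: [-4.1, 1.5, 9.2]
finger_gap: 0.545
grip_force: 80.2
[ 0.5053  0.7158 -1.7164] [ 0.5733 -0.0908  0.1238] [-0.2346  0.3471  1.8212  0.0053  0.9731 -0.5396]
```

The twist at the wrist rose to 1.7 N m, so this way is the stop. I'll turn clockwise instead.

```bash
python3 -m handwheel '[[[0,0,0],[0,0,0.1],1],[[0,0,0],[0,0,0.2],1],[[0,0,0],[0,0,0.3],1],[[0,0,0],[0,0,0.4],1],[[0,0,0],[0,0,0.5],1]]'
python3 -c "
from h import *
s=robot.sense();print(s['ft_torque'],s['ee_pos'])"
python3 -m handwheel '[[[0,0,0],[0,0,0.1],1],[[0,0,0],[0,0,0.2],1],[[0,0,0],[0,0,0.3],1],[[0,0,0],[0,0,0.4],1],[[0,0,0],[0,0,0.5],1]]'
python3 -c "
from h import *
s=robot.sense();print(s['ft_torque'],s['ee_pos'])"
```

```text
clock: 9.22
ee_pos: [0.5746, -0.0922, 0.1239]
orientation: [2.424, 1.993, 0.004]
contact_force: [-0.4, 0.0, 6.1]
finger_gap: 0.548
grip_force: 76.8
[0.1051 0.2103 0.0816] [ 0.5746 -0.0922  0.1239]
clock: 9.63
ee_pos: [0.5747, -0.0921, 0.1239]
orientation: [2.843, 1.331, 0.006]
contact_force: [-0.5, 0.4, 5.8]
finger_gap: 0.541
grip_force: 76.8
[0.1796 0.0945 0.098 ] [ 0.5747 -0.0921  0.1239]
```

```bash
python3 -m handwheel '[[[0,0,0],[0,0,0.1],1],[[0,0,0],[0,0,0.2],1],[[0,0,0],[0,0,0.3],1],[[0,0,0],[0,0,0.4],1],[[0,0,0],[0,0,0.45],1]]'
python3 -m handwheel '[[[0,0,0],[0,0,0.05],1],[[0,0,0],[0,0,0.1],1],[[0,0,0],[0,0,0.1],1]]'
python3 -c "
from h import *
s=robot.sense();print(s['ft_torque'],s['ee_pos'])"
```

```text
clock: 10.05
ee_pos: [0.5749, -0.092, 0.1238]
orientation: [3.069, 0.665, 0.007]
contact_force: [-0.1, 0.6, 5.3]
finger_gap: 0.544
grip_force: 76.8
clock: 10.3
ee_pos: [0.5751, -0.092, 0.1239]
orientation: [3.098, 0.514, 0.008]
contact_force: [-0.4, 0.7, 5.7]
finger_gap: 0.546
grip_force: 76.9
[ 0.1694 -0.0382 -0.0213] [ 0.5751 -0.092   0.1239]
```

```bash
python3 -m handwheel '[[[0,0,-1],[0,0,0],1],[[0,0,-2],[0,0,0],1],[[0,0,-4],[0,0,0],1],[[0,0,-6],[0,0,0],1],[[0,0,-6],[0,0,0],1]]'
```

```text
clock: 10.72
ee_pos: [0.5728, -0.0919, 0.1274]
orientation: [3.099, 0.517, -0.0]
contact_force: [0.2, 0.3, 0.1]
finger_gap: 0.547
grip_force: 76.3
```

```bash
python3 -m handwheel '[[[0,0,-8],[0,0,0],1],[[0,0,-18],[0,0,0],1],[[0,0,-30],[0,0,0],1],[[0,0,-42],[0,0,0],1],[[0,0,-55],[0,0,0],1]]'
python3 -m handwheel '[[[0,0,-10],[0,0,0],1],[[0,0,-15],[0,0,0],1],[[0,0,-15],[0,0,0],1],[[0,0,-15],[0,0,0],1]]'
python3 - <<'E'
from h import *
import cv2
s=robot.sense();print(s["ee_pos"],s["orientation"])
a=cv2.resize(snapshot("side")[170:320,230:380,::-1],(390,390),interpolation=2)
b=cv2.resize(snapshot("scene")[160:310,240:390,::-1],(390,390),interpolation=2)
cv2.imwrite("pics/c6.png",np.hstack([a,b]))
E
```

```text
clock: 11.13
ee_pos: [0.5729, -0.0919, 0.184]
orientation: [3.099, 0.517, 0.0]
contact_force: [-0.6, 0.4, -0.5]
finger_gap: 0.548
grip_force: 76.3
clock: 11.47
ee_pos: [0.5729, -0.0919, 0.1977]
orientation: [3.098, 0.517, 0.001]
contact_force: [-0.8, 0.6, -0.6]
finger_gap: 0.546
grip_force: 76.3
[ 0.5729 -0.0919  0.1977] [3.0985 0.5172 0.0009]
```

View pics/c6.png

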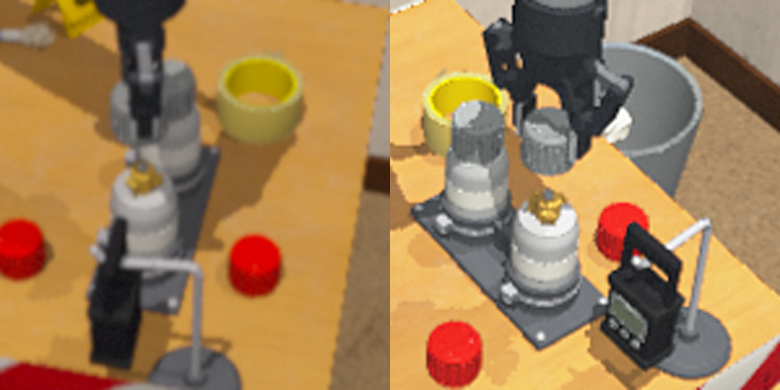

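The right valve (brass, right half at about (548,205)) is exposed. The cap is held level above it, the detector is hanging and the left cap is still on. Handing in.

```bash
python3 -c "
from cell import ticket
print(ticket.finish_job())"
```

```text
the job is handed in; nothing more can be done
None
```

I hung the detector on the hook, unscrewed the right cap (left-hand thread, clockwise) and handed in holding it level above its cylinder, left cylinder still capped, at about 11.5 s; on the way the detector's body bumped the hook tip at about 29 N, and I viewed 11 pictures, one over the limit.

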